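Slide the packed lunch-box tier between the jars

TASK

The single packed, open lunch-box tier has to join the other two: push it along the counter, end first, through the narrow gap between the two stoneware jars, to the side where the other two tiers stand stacked, and stop once it has cleared both jars by about two fingers' width. It is open, so only push it with the fingers, never lift or tip it, and do not shift the stack or anything else on the counter.

Things in the scene. Friction and masses are not known exactly. Their poses are not given: they have to be found in the camera images.
- tier: The packed lunch-box tier, loose: open-topped grey-green plastic box, corners rounded 9 mm, 130 mm long (own y axis), 95 mm wide (own x), 50 mm high, walls 4 mm, food inside (bread roll, eggs, tomatoes) below the rim; 0.25 to 0.5 kg. Origin: centre of its underside, on the counter (z = 0). It starts on one side of the jars, a little askew and off line.
- jars: Two full, heavy white stoneware jars with wooden lids, one nearer the robot, one farther; they do not move. Each is round, straight-sided, 100 mm in diameter, 73 mm high with lid and knob. The gap between them is 103 mm. Origin: on the counter in mid-gap. Own x axis: nearer jar's centre to farther one's (at -101.5 and +101.5 mm); own y points through the gap, to the robot's left.
- stack: The other two tiers, empty, stacked one on the other and loose: 130 mm long (own x axis), 95 mm (own y axis), 100 mm high together, same plastic. Origin: centre of the underside. It stands about 0.31 m beyond the jars' gap on the opposite side from the packed tier, its long side across the way through.
- tumbler: Bystander: a glass tumbler, 72 mm in diameter, 110 mm high. Origin: centre of its underside.
- pin: Bystander: a steel rolling pin, 38 mm in diameter, about 310 mm long over its handles (own y axis), lying on a fixed round olive-wood board (230 mm in diameter, 16 mm thick). Origin: lowest point, mid-length.
- scraper: Bystander: a flat blue silicone scraper, about 225 mm long (own y axis), 55 mm wide, 12 mm thick, lying on the counter. Origin: on the counter below its neck.
There are look-alikes about, which are no part of the job. What is shaped like the tier but purple or yellow is not meant.

How it is judged:
By the outcome, as a careful person would: the job done as asked, in the order asked, and still so for the second after the job is handed in, with the robot touching nothing.
It also fails if it takes over 67 s, if anything falls off the work surface, if the arm or the gripper's body presses on something with over 40 N, if the wrist force passes 120 N, or if a joint passes its speed limit or range.

ROBOT

A 6-joint arm with a two-finger parallel gripper is mounted at the origin on the work surface. World frame = base frame: x ahead of the robot, y to its left, z up, the work surface at z = 0. Lengths are in mm, angles in rad, forces in N, time in s.
With the tool pointing down it reaches from about 350 to 975 mm from the base axis. Payload 7.1 kg.
Tool frame: the origin (TCP) lies at the very end of the fingers, on their centre line; the grasp point (between the pads) lies 19 mm behind it (ctrl.tcp_to_grasp is the distance from the TCP to the grasp point, in mm); z points along the fingers, x is the direction in which the jaws open and shut, and the axes are right-handed (so a half turn about z gives the same grasp; the last joint's range is limited). The gripper opens to 88 mm and grips with 3 to 60 N. Pads are 20 mm wide; open, the fingers measure 115 mm over their backs; the gripper's body (75 mm by 178 mm) begins 61 mm behind the grasp point.
Start: joints at [-1.332, 0.423, 1.63, -0, 1.089, -0.019], TCP at [159.365, -604.324, 222.675] pointing down, gripper open.
Joint ranges: [-3, 3], [-0.9, 2.11], [0.09, 2.58], [-1.31, 4.45], [0.11, 2.69], [-2.54, 2.54]. Speed limits (rad/s): [2.39, 2.39, 3.01, 3.14, 3.14, 3.14].

INTERFACE

Orientations are given as a rotation vector (axis times angle).
In Python, from workcell import get_obs, viewer, ctrl, masks_of gives the robot as it stands. The module is installed in compiled form; this text tells all that it offers.
- The arm moves only by the shell command python3 -m inch 'ROWS'. ROWS is JSON, a list of rows, each an object of numbers: "tx", "ty", "tz": the shift along the tool's x, y, z in cm; "ax", "ay", "az": the turn, a rotation vector about the tool's x, y, z in degrees; "jaw": the opening, from 0 (shut) to 1 (fully open). In form: [{"tx": .., "ty": .., "tz": .., "ax": .., "ay": .., "az": .., "jaw": ..}, ...]. A call has 1 to 12 rows; each row shifts and turns the commanded pose from where the row before left it, along the tool's axes as they then stand; what a row does not reach is not made up. A row lasts 1/8 s, in which the tool goes at most 62.5 mm and 10.7 degrees, less where a joint would pass 70% of its speed; a pose out of reach is approached as far as the arm can. A call is refused whole if a number of a shift passes 6.25 or a number of a turn 10.7, either way. A call with a gripper value outside its range is refused whole. The fingers move at their own pace and stop on an object; the grip force is fixed at half the most. Time passes only in rows, so rows that do not move let the fingers close. It gives the time, the measured TCP pose, the force and the opening at its end, in the units of the state.
- get_obs(): the state, without advancing time (a new reading comes with each control period).
- viewer.get_image(name): name is "side" or "top" or "wrist"; returns (picture, depth): 384x512x3 uint8, red, green, blue; 384x512 float32, mm along the optical axis (not along the pixel's ray), 0 where there is no reading.
- viewer.get_calibration(name): a dict with "fx", "fy", "cx", "cy" (pixels), "rvec" (rotation vector, rad) and "tvec" (3), from world to camera coordinates, as OpenCV has them. Camera axes: x right, y down, z forward; pixel columns grow to the right and rows downward; lengths in mm; the calibration is good to about 2 mm. A picture is of the moment at which its call begins: read the wrist's pose just before it. get_calibration takes no time and is no camera call; for the wrist camera it gives the pose at the moment of the call.
- ctrl.close_job(): hands the job in, once; it reports no verdict.
Trained networks look in the newest picture that a camera, given by its name, has taken for a name from the list of things; names that differ only in an ending like _2 or _b are one class to them, and where a whole thing is asked for, a point or a joint stands for the part that bears it (a point fixed in the world has none). Each returns a list of dicts, best first, with "score" (0 to 1); they miss things now and then, are a little off and sometimes report something else, mostly with a low value. They report only what shows in the picture. A call takes as long as a camera call. They do not tell look-alikes from the thing itself.
- masks_of(camera, thing): "pixels" (384x512 bool, what is visible of it) and "location" ([column, row] in pixels, amid what is visible of it).
The state is a dict: "t": time; "qpos": joint angles; "qvel": joint speeds; "joint_torque": joint torques, N m; "ee_pos": TCP position; "orientation": TCP orientation; "ft_force": force on the tool from outside, world axes, zero at the start; "moment": the same for the moment, N m; "width": finger opening in mm.
Only numpy, scipy, OpenCV 4.12 (cv2) and the standard library are available. Lean on these libraries where they do the work, as an engineer would, in place of code of your own. Each camera call takes 0.05 s, during which the arm holds its last target. There are 200 camera calls.

## Working session

There is one attempt and no reset: what is moved stays moved. The work goes in short steps, Python scripts to look and compute and a shell command to move; the robot and the scene stay as the last step left them, time stands still between calls to the robot, and variables do not carry over. Pictures are saved under pics/ and viewed, about 8 in all and at most 12, crops included, and the job is handed in when it is done.

```bash
mkdir -p pics
cat > h.py <<'E'
import numpy as np, cv2
from workcell import get_obs, viewer, ctrl, masks_of
def cloud(name):
    im,d=viewer.get_image(name); c=viewer.get_calibration(name)
    R=cv2.Rodrigues(np.array(c["rvec"],float))[0]; t=np.array(c["tvec"],float).ravel()
    v,u=np.mgrid[:384,:512]
    P=np.stack([(u-c["cx"])/c["fx"]*d,(v-c["cy"])/c["fy"]*d,d],-1)
    W=(P-t)@R; W[d==0]=np.nan
    return im,W
def save(n,im): cv2.imwrite("pics/"+n+".png",im[:,:,::-1])
E
python3 - <<'E'
from h import *
o=get_obs(); print(o["t"],o["ee_pos"],o["orientation"],o["ft_force"])
ims=[]
for cam in ("top","side"):
    im,W=cloud(cam); ims.append(im); np.save(f"W_{cam}.npy",W)
    for th in ("tier","jars","stack","tumbler","pin","scraper"):
        for m in masks_of(cam,th)[:4]:
            p=W[m["pixels"]]; p=p[~np.isnan(p[:,0])]
            if len(p)==0: continue
            zt=np.percentile(p[:,2],95); q=p[p[:,2]>zt-8][:,:2].astype(np.float32)
            print(cam,th,round(m["score"],2),np.round(m["location"]),len(p),"z",round(zt),"toprect",[np.round(a) for a in cv2.minAreaRect(q)])
    save(cam,cv2.resize(im,(800,600)))
E
```

```text
0.0 [ 159.23919691 -603.80339199  221.91296929] [-2.48779187e+00  1.91688625e+00  1.85865868e-03] [0.28811005 1.57010107 0.14138615]
top tier 0.7 [127. 242.] 1698 z 52 toprect [array([436., 519.]), array([ 95., 132.]), np.float64(11.0)]
top tier 0.66 [187. 274.] 1682 z 51 toprect [array([344., 339.]), array([ 95., 131.]), np.float64(68.0)]
top tier 0.65 [188. 199.] 1519 z 51 toprect [array([556., 342.]), array([131.,  95.]), np.float64(68.0)]
top tier 0.6 [100. 183.] 1703 z 52 toprect [array([601., 605.]), array([ 96., 132.]), np.float64(27.0)]
top jars 0.85 [294. 240.] 1845 z 69 toprect [array([503.,  37.]), array([ 83., 284.]), np.float64(84.0)]
top jars 0.42 [186. 199.] 1551 z 51 toprect [array([556., 342.]), array([131.,  95.]), np.float64(68.0)]
top stack 0.68 [404. 233.] 2252 z 100 toprect [array([ 472., -270.]), array([ 97., 130.]), np.float64(81.0)]
top tumbler 0.85 [248. 139.] 598 z 111 toprect [array([724., 166.]), array([70., 70.]), np.float64(1.0)]
top pin 0.74 [305. 117.] 1103 z 55 toprect [array([806.,   2.]), array([ 33., 292.]), np.float64(4.0)]
top scraper 0.88 [415.
[... 341 characters left out ...]
 [array([736., 379.]), array([131., 100.]), np.float64(51.0)]
side tier 0.65 [177. 323.] 3234 z 51 toprect [array([435., 517.]), array([ 96., 131.]), np.float64(11.0)]
side jars 0.62 [312. 203.] 2212 z 66 toprect [array([501.,  36.]), array([ 87., 290.]), np.float64(84.0)]
side stack 0.75 [373. 156.] 1932 z 99 toprect [array([ 473., -272.]), array([100., 133.]), np.float64(82.0)]
side tumbler 0.91 [218. 173.] 775 z 108 toprect [array([725., 165.]), array([66., 73.]), np.float64(57.0)]
side pin 0.65 [247. 144.] 554 z 54 toprect [array([808., -27.]), array([ 31., 222.]), np.float64(5.0)]
side scraper 0.7 [317. 124.] 375 z 13 toprect [array([ 736., -296.]), array([ 55., 225.]), np.float64(4.0)]
```

View pics/top.png

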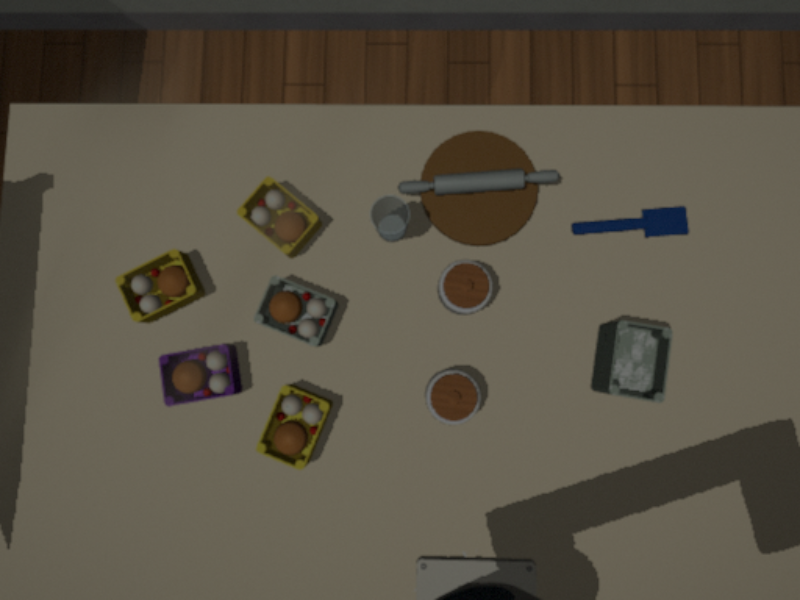

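View pics/side.png

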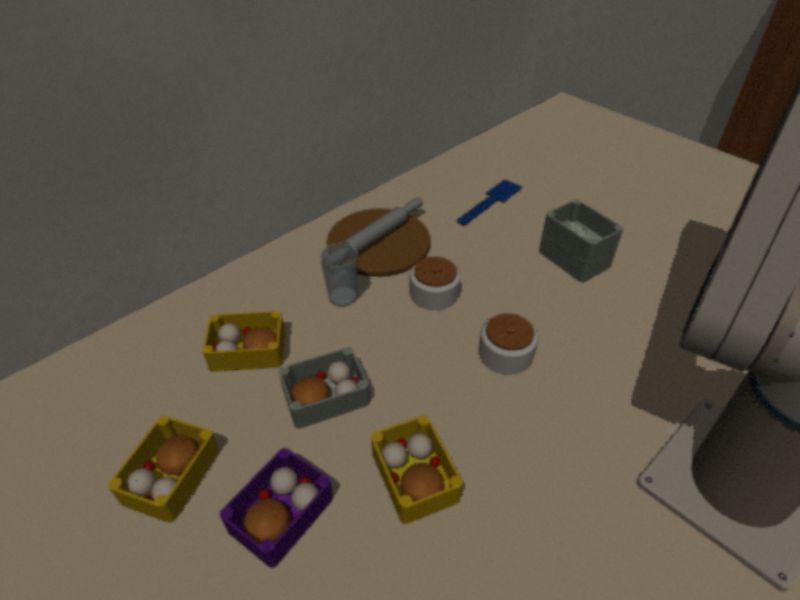

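The target is the grey-green tier, in the top picture at (297,310) of 800x600 and in the side picture at (325,387). The jars are at (466,287) and (455,397) in the top picture, and the empty stack is on the right. The yellow and purple boxes are decoys. Next I compute the tier in the jar frame and where to put the tool.

```bash
cat >> h.py <<'E'
from scipy.spatial.transform import Rotation as Rot
def jars(W):
    out=[]
    for c in ((600,27),(400,47)):
        m=(np.hypot(W[...,0]-c[0],W[...,1]-c[1])<75)&(W[...,2]>45)&(W[...,2]<85)
        out.append(np.array(cv2.minEnclosingCircle(W[m][:,:2].astype(np.float32))[0])); 
    return out
def tier(W,c,r=85):
    m=(np.hypot(W[...,0]-c[0],W[...,1]-c[1])<r)&(W[...,2]>43)&(W[...,2]<56)
    (x,y),(w,h),a=cv2.minAreaRect(W[m][:,:2].astype(np.float32))
    if w>h: w,h,a=h,w,a+90
    # h along angle a+90
    d=np.array([np.cos(np.radians(a+90)),np.sin(np.radians(a+90))])
    if d[1]<0: d=-d
    return np.array([x,y]),d,(w,h)
E
python3 - <<'E'
from h import *
for cam in ("top","side"):
    W=np.load(f"W_{cam}.npy"); f,n=jars(W); 
    print(cam,"far",f,"near",n,"dist",np.linalg.norm(f-n),"mid",(f+n)/2,"xaxis deg",np.degrees(np.arctan2(*(f-n)[::-1])))
    c,d,s=tier(W,(556,342)); print("tier",c,s,"long dir deg",np.degrees(np.arctan2(d[1],d[0])))
    ex=(f-n)/np.linalg.norm(f-n); ey=np.array([-ex[1],ex[0]])
    print("tier in jar frame",(c-(f+n)/2)@ex,(c-(f+n)/2)@ey)
    print("rear end centre",c+65*d)
o=get_obs(); R=Rot.from_rotvec(o["orientation"]).as_matrix(); print(R.round(3))
print(viewer.get_calibration("wrist")["tvec"])
E
```

```text
top far [604.51031494  26.14836121] near [402.84854126  48.54925156] dist 202.902121361294 mid [503.6794281   37.34880638] xaxis deg -6.3385152880218225
tier [555.90930176 342.39581299] (95.14524841308594, 130.78334045410156) long dir deg 68.46694946289064
tier in jar frame 18.232655180535613 308.94854948234115
rear end centre [579.76676321 402.85920301]
side far [603.64929199  26.50229073] near [402.81918335  47.18416214] dist 201.8922295250181 mid [503.23423767  36.84322643] xaxis deg -5.879702898911807
tier [556.01239014 340.39395142] (98.93976593017578, 129.96322631835938) long dir deg 68.51625061035159
tier in jar frame 21.404712019114026 307.36039809793294
rear end centre [579.81781599 400.87784762]
[[ 0.255 -0.967  0.   ]
 [-0.967 -0.255 -0.   ]
 [ 0.     0.    -1.   ]]
[-623.92366614  -34.01180202  389.84878978]
```

```bash
python3 -m inch '[{"az":-10.7},{"az":-10.7},{"az":-10.7},{"az":-10.7},{"az":-10.7},{"ty":-6},{"ty":-6},{"ty":-6},{"ty":-6},{"ty":-6},{"ty":-6},{"ty":-6}]'; python3 -m inch '[{"ty":-6,"jaw":0.57},{"ty":-6},{"ty":-6},{"ty":-6},{"ty":-6},{"ty":-6},{"ty":-6},{"ty":-6},{"ty":-6},{"ty":-6},{"ty":-6},{}]'
```

```text
$[0]: bad value
$[0]: bad value
```

```bash
cat >> h.py <<'E'
MID=np.array([503.4,37.1]); A=np.radians(-6.15)
EX=np.array([np.cos(A),np.sin(A)]); EY=np.array([-EX[1],EX[0]])
def report(guess,cams=("top","side")):
    o=get_obs(); R=Rot.from_rotvec(o["orientation"]).as_matrix(); p=np.array(o["ee_pos"])
    print("t",round(o["t"],2),"tcp",p.round(1),"toolyaw y",round(np.degrees(np.arctan2(R[1,1],R[0,1])),2),"jarframe tcp",((p[:2]-MID)@EX).round(1),((p[:2]-MID)@EY).round(1),"tilt",np.round(R[:,2],3),"F",np.round(o["ft_force"],1),"w",round(o["width"],1))
    for cam in cams:
        im,W=cloud(cam); c,d,s=tier(W,guess)
        h=np.degrees(np.arctan2(-d[1],-d[0]))%360
        e=c+65*d-p[:2]
        print(cam,"tier",c.round(1),np.round(s),"heading err(+=needs CCW)",round(263.85-h,2),"h",round(h,2),"jar x,y",((c-MID)@EX).round(1),((c-MID)@EY).round(1),"rear end from tcp in tool (cm) x,y",(e@R[:2,0]/10).round(2),(e@R[:2,1]/10).round(2))
    return im
E
python3 -c "
from h import *
report((556,342))"
```

```text
t 0.7 tcp [ 159.3 -604.3  222.7] toolyaw y -165.23 jarframe tcp -273.4 -674.6 tilt [ 0. -0. -1.] F [ 0.5 -0.1  0.6] w 87.9
top tier [555.9 342.5] [ 95. 131.] heading err(+=needs CCW) 15.32 h 248.53 jar x,y 19.5 309.3 rear end from tcp in tool (cm) x,y -86.69 -66.33
side tier [556.5 339.9] [100. 131.] heading err(+=needs CCW) 15.8 h 248.05 jar x,y 20.3 306.8 rear end from tcp in tool (cm) x,y -86.39 -66.36
```

Each row probably needs all seven keys.

```bash
python3 -m inch '[{"tx":0,"ty":0,"tz":0,"ax":0,"ay":0,"az":-10.7,"jaw":0.57},{"tx":0,"ty":0,"tz":0,"ax":0,"ay":0,"az":-10.7,"jaw":0.57},{"tx":0,"ty":0,"tz":0,"ax":0,"ay":0,"az":-10.7,"jaw":0.57},{"tx":0,"ty":0,"tz":0,"ax":0,"ay":0,"az":-10.7,"jaw":0.57},{"tx":0,"ty":0,"tz":0,"ax":0,"ay":0,"az":-10.7,"jaw":0.57},{"tx":0,"ty":-6,"tz":0,"ax":0,"ay":0,"az":0,"jaw":0.57},{"tx":0,"ty":-6,"tz":0,"ax":0,"ay":0,"az":0,"jaw":0.57},{"tx":0,"ty":-6,"tz":0,"ax":0,"ay":0,"az":0,"jaw":0.57},{"tx":0,"ty":-6,"tz":0,"ax":0,"ay":0,"az":0,"jaw":0.57},{"tx":0,"ty":-6,"tz":0,"ax":0,"ay":0,"az":0,"jaw":0.57},{"tx":0,"ty":-6,"tz":0,"ax":0,"ay":0,"az":0,"jaw":0.57},{"tx":0,"ty":-6,"tz":0,"ax":0,"ay":0,"az":0,"jaw":0.57}]'
```

```text
t: 2.3
ee_pos: [315.4, -212.6, 223.1]
orientation: [3.085, -0.593, 0.002]
ft_force: [0.6, -0.4, -0.4]
width: 50.2
```

```bash
python3 -m inch '[{"tx":0.15,"ty":-5.85,"tz":0,"ax":0,"ay":0,"az":0,"jaw":0.57},{"tx":0.15,"ty":-5.85,"tz":0,"ax":0,"ay":0,"az":0,"jaw":0.57},{"tx":0.15,"ty":-5.85,"tz":0,"ax":0,"ay":0,"az":0,"jaw":0.57},{"tx":0.15,"ty":-5.85,"tz":0,"ax":0,"ay":0,"az":0,"jaw":0.57},{"tx":0.15,"ty":-5.85,"tz":0,"ax":0,"ay":0,"az":0,"jaw":0.57},{"tx":0.15,"ty":-5.85,"tz":0,"ax":0,"ay":0,"az":0,"jaw":0.57},{"tx":0.15,"ty":-5.85,"tz":0,"ax":0,"ay":0,"az":0,"jaw":0.57},{"tx":0.15,"ty":-5.85,"tz":0,"ax":0,"ay":0,"az":0,"jaw":0.57},{"tx":0.15,"ty":-5.85,"tz":0,"ax":0,"ay":0,"az":0,"jaw":0.57},{"tx":0.15,"ty":-5.85,"tz":0,"ax":0,"ay":0,"az":0,"jaw":0.57},{"tx":0.15,"ty":-5.85,"tz":0,"ax":0,"ay":0,"az":0,"jaw":0.57},{"tx":0.15,"ty":-5.85,"tz":0,"ax":0,"ay":0,"az":0,"jaw":0.57}]'
python3 - <<'E'
from h import *
im=report((556,342)); a,_=cloud("wrist"); save("w1",np.hstack([cv2.resize(im,(400,300)),cv2.resize(a,(400,300))]))
E
```

```text
t: 3.8
ee_pos: [592.0, 433.2, 222.7]
orientation: [-3.085, 0.592, -0.0]
ft_force: [0.0, -0.6, 0.3]
width: 50.4
t 3.8 tcp [592.  433.2 222.7] toolyaw y -111.72 jarframe tcp 45.7 403.3 tilt [ 0.  0. -1.] F [ 0.  -0.6  0.3] w 50.4
top tier [556.1 342.5] [ 95. 131.] heading err(+=needs CCW) 15.26 h 248.59 jar x,y 19.7 309.3 rear end from tcp in tool (cm) x,y -0.02 3.25
side tier [556.  340.2] [100. 131.] heading err(+=needs CCW) 15.55 h 248.3 jar x,y 19.9 307.0 rear end from tcp in tool (cm) x,y 0.09 3.47
```

View pics/w1.png

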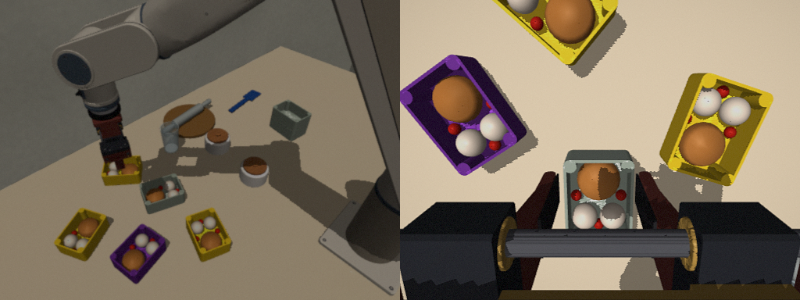

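The wrist view (right half) shows the grey-green tier in line ahead of the fingers, around (600,190), with purple and yellow decoys off to the sides. I descend and start a slow straight push.

```bash
python3 -m inch '[{"tx":0,"ty":0,"tz":5.1,"ax":0,"ay":0,"az":0,"jaw":0.57},{"tx":0,"ty":0,"tz":5.1,"ax":0,"ay":0,"az":0,"jaw":0.57},{"tx":0,"ty":0,"tz":5.1,"ax":0,"ay":0,"az":0,"jaw":0.57},{"tx":0,"ty":0,"tz":5.1,"ax":0,"ay":0,"az":0,"jaw":0.57},{"tx":0,"ty":0.6,"tz":0,"ax":0,"ay":0,"az":0,"jaw":0.57},{"tx":0,"ty":0.6,"tz":0,"ax":0,"ay":0,"az":0,"jaw":0.57},{"tx":0,"ty":0.6,"tz":0,"ax":0,"ay":0,"az":0,"jaw":0.57},{"tx":0,"ty":0.4,"tz":0,"ax":0,"ay":0,"az":0,"jaw":0.57},{"tx":0,"ty":0.5,"tz":0,"ax":0,"ay":0,"az":0,"jaw":0.57},{"tx":0,"ty":0.5,"tz":0,"ax":0,"ay":0,"az":0,"jaw":0.57},{"tx":0,"ty":0.5,"tz":0,"ax":0,"ay":0,"az":0,"jaw":0.57},{"tx":0,"ty":0.5,"tz":0,"ax":0,"ay":0,"az":0,"jaw":0.57}]'
python3 -c "
from h import *
report((550,325))"
```

```text
t: 5.45
ee_pos: [575.9, 392.1, 18.7]
orientation: [-3.085, 0.592, -0.0]
ft_force: [1.6, 3.0, 2.8]
width: 50.2
t 5.45 tcp [575.9 392.1  18.7] toolyaw y -111.73 jarframe tcp 34.0 360.8 tilt [ 0.  0. -1.] F [1.6 3.  2.8] w 50.2
top tier [546.8 322.6] [ 95. 130.] heading err(+=needs CCW) 15.66 h 248.19 jar x,y 12.6 288.5 rear end from tcp in tool (cm) x,y -0.11 1.04
side tier [547.4 319.9] [ 99. 130.] heading err(+=needs CCW) 15.35 h 248.5 jar x,y 13.5 285.8 rear end from tcp in tool (cm) x,y 0.01 1.27
```

```bash
python3 -m inch '[{"tx":0,"ty":0.6,"tz":0,"ax":0,"ay":0,"az":0,"jaw":0.57},{"tx":0,"ty":0.6,"tz":0,"ax":0,"ay":0,"az":0,"jaw":0.57},{"tx":0,"ty":0.6,"tz":0,"ax":0,"ay":0,"az":0,"jaw":0.57},{"tx":0,"ty":0.6,"tz":0,"ax":0,"ay":0,"az":0,"jaw":0.57},{"tx":0,"ty":0.6,"tz":0,"ax":0,"ay":0,"az":0,"jaw":0.57},{"tx":-0.25,"ty":0.5,"tz":0,"ax":0,"ay":0,"az":-1.9,"jaw":0.57},{"tx":-0.25,"ty":0.5,"tz":0,"ax":0,"ay":0,"az":-1.9,"jaw":0.57},{"tx":-0.25,"ty":0.5,"tz":0,"ax":0,"ay":0,"az":-1.9,"jaw":0.57},{"tx":-0.25,"ty":0.5,"tz":0,"ax":0,"ay":0,"az":-1.9,"jaw":0.57}]'
python3 -c "
from h import *
report((532,275))"
```

```text
t: 6.68
ee_pos: [548.5, 348.5, 18.7]
orientation: [3.118, -0.383, -0.0]
ft_force: [-1.0, 0.9, -1.0]
width: 49.7
t 6.67 tcp [548.5 348.5  18.7] toolyaw y -103.99 jarframe tcp 11.5 314.5 tilt [-0. -0. -1.] F [-1.   0.9 -1. ] w 49.7
top tier [528.9 274. ] [ 95. 125.] heading err(+=needs CCW) 7.95 h 255.9 jar x,y -0.0 238.2 rear end from tcp in tool (cm) x,y -0.09 1.21
side tier [529.8 271.5] [100. 128.] heading err(+=needs CCW) 8.25 h 255.6 jar x,y 1.2 235.9 rear end from tcp in tool (cm) x,y 0.09 1.43
```

```bash
python3 -m inch '[{"tx":-0.28,"ty":0.45,"tz":0,"ax":0,"ay":0,"az":-2.1,"jaw":0.57},{"tx":-0.28,"ty":0.45,"tz":0,"ax":0,"ay":0,"az":-2.1,"jaw":0.57},{"tx":-0.28,"ty":0.45,"tz":0,"ax":0,"ay":0,"az":-2.1,"jaw":0.57},{"tx":-0.28,"ty":0.45,"tz":0,"ax":0,"ay":0,"az":-2.1,"jaw":0.57},{"tx":0,"ty":0.5,"tz":0,"ax":0,"ay":0,"az":0,"jaw":0.57},{"tx":0,"ty":0.5,"tz":0,"ax":0,"ay":0,"az":0,"jaw":0.57},{"tx":0,"ty":0.5,"tz":0,"ax":0,"ay":0,"az":0,"jaw":0.57}]'
python3 - <<'E'
from h import *
for k in range(2): report((524,238))
im,W=cloud("top"); save("t2",cv2.resize(im[120:340,150:400],(750,600)))
E
```

```text
t: 7.65
ee_pos: [533.4, 318.2, 18.9]
orientation: [-3.137, 0.158, -0.001]
ft_force: [0.2, 1.7, 1.5]
width: 49.9
t 7.65 tcp [533.4 318.2  18.9] toolyaw y -95.76 jarframe tcp -0.3 282.7 tilt [ 0.001  0.    -1.   ] F [0.2 1.7 1.5] w 49.9
top tier [524.3 237.7] [ 95. 117.] heading err(+=needs CCW) -0.15 h 264.0 jar x,y -0.7 201.7 rear end from tcp in tool (cm) x,y -0.07 1.6
side tier [524.5 242.6] [ 98. 135.] heading err(+=needs CCW) -2.15 h 266.0 jar x,y -1.1 206.6 rear end from tcp in tool (cm) x,y -0.32 1.12
t 7.75 tcp [533.  317.6  18.7] toolyaw y -95.76 jarframe tcp -0.6 282.1 tilt [-0. -0. -1.] F [ 0.3 -0.3  0.2] w 49.9
top tier [524.1 237.2] [ 95. 117.] heading err(+=needs CCW) -0.38 h 264.23 jar x,y -0.9 201.2 rear end from tcp in tool (cm) x,y -0.09 1.59
side tier [524.8 244.1] [ 98. 137.] heading err(+=needs CCW) -2.12 h 265.97 jar x,y -0.9 208.1 rear end from tcp in tool (cm) x,y -0.28 0.9
```

View pics/t2.png

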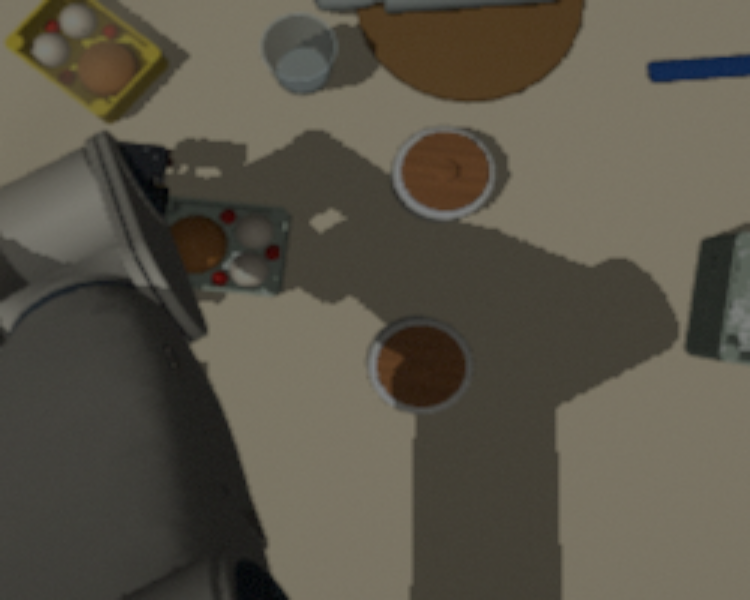

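The tier (crop (235,248)) lies straight ahead of the gap between the jars, (445,172) and (420,365). The arm hides its rear end in the top view. I push on slowly and then measure its side edges against the jars.

```bash
cat >> h.py <<'E'
from scipy.optimize import least_squares
def gapcheck(c0,cam="top"):
    im,W=cloud(cam); cs=[]
    for c in ((604,26.3),(402.8,48)):
        m=(np.hypot(W[...,0]-c[0],W[...,1]-c[1])<65)&(W[...,2]>50)&(W[...,2]<90)
        cs.append(cv2.minEnclosingCircle(W[m][:,:2].astype(np.float32))+(m.sum(),))
    f,n=np.array(cs[0][0]),np.array(cs[1][0]); mid=(f+n)/2; ex=(f-n)/np.linalg.norm(f-n); ey=np.array([-ex[1],ex[0]])
    print("jars",np.round(f,1),np.round(n,1),"r",round(cs[0][1],1),round(cs[1][1],1),cs[0][2],cs[1][2],"deg",round(np.degrees(np.arctan2(ex[1],ex[0])),2))
    # side edges of tier in fixed jar frame, binned along y
    q=W[(W[...,2]>42)&(W[...,2]<56)][:,:2]-MID; X,Y=q@EX,q@EY
    y0=(np.array(c0)-MID)@EY; k=(abs(X)<60)&(abs(Y-y0)<75); X,Y=X[k],Y[k]
    B=np.arange(np.floor(Y.min()/6)*6,Y.max(),6); L=[]
    for b in B:
        s=(Y>=b)&(Y<b+6)
        if s.sum()>8 and X[s].max()-X[s].min()>85: L.append((b+3,X[s].min(),X[s].max()))
    L=np.array(L); print("front y",round(Y.min(),1),"rows",len(L))
    for j,nm in ((1,"near edge"),(2,"far edge")):
        p=np.polyfit(L[2:-1,0],L[2:-1,j],1); print(nm,"slope deg",round(np.degrees(np.arctan(p[0])),2),"at mid",round(np.median(L[2:-1,j]),1))
    return im
E
python3 -m inch '[{"tx":0,"ty":0.6,"tz":0,"ax":0,"ay":0,"az":0,"jaw":0.57},{"tx":0,"ty":0.6,"tz":0,"ax":0,"ay":0,"az":0,"jaw":0.57},{"tx":0,"ty":0.6,"tz":0,"ax":0,"ay":0,"az":0,"jaw":0.57},{"tx":0,"ty":0.6,"tz":0,"ax":0,"ay":0,"az":0,"jaw":0.57},{"tx":0,"ty":0.6,"tz":0,"ax":0,"ay":0,"az":0,"jaw":0.57},{"tx":0,"ty":0.6,"tz":0,"ax":0,"ay":0,"az":0,"jaw":0.57},{"tx":0,"ty":0.6,"tz":0,"ax":0,"ay":0,"az":0,"jaw":0.57}]'
python3 - <<'E'
from h import *
report((519,198),("top",)); gapcheck((519,198)); gapcheck((519,198))
E
```

```text
t: 8.78
ee_pos: [528.8, 276.1, 18.7]
orientation: [-3.138, 0.157, -0.0]
ft_force: [0.5, 2.0, -0.9]
width: 49.9
t 8.78 tcp [528.8 276.1  18.7] toolyaw y -95.73 jarframe tcp -0.4 240.3 tilt [ 0.  0. -1.] F [ 0.5  2.  -0.9] w 49.9
top tier [519.9 193.9] [ 95. 113.] heading err(+=needs CCW) -0.2 h 264.05 jar x,y -0.4 157.7 rear end from tcp in tool (cm) x,y -0.04 1.76
jars [604.1  26.4] [402.9  48.3] r 49.5 49.4 910 963 deg -6.21
front y 100.2 rows 7
near edge slope deg 0.48 at mid -46.7
far edge slope deg 1.28 at mid 46.0
jars [604.2  26.5] [402.9  48.3] r 49.6 49.5 910 959 deg -6.18
front y 100.2 rows 6
near edge slope deg 1.91 at mid -47.1
far edge slope deg 4.59 at mid 45.9
```

```bash
python3 -m inch '[{"tx":0,"ty":0.6,"tz":0,"ax":0,"ay":0,"az":0,"jaw":0.57},{"tx":0,"ty":0.6,"tz":0,"ax":0,"ay":0,"az":0,"jaw":0.57},{"tx":0,"ty":0.6,"tz":0,"ax":0,"ay":0,"az":0,"jaw":0.57},{"tx":0,"ty":0.6,"tz":0,"ax":0,"ay":0,"az":0,"jaw":0.57},{"tx":0,"ty":0.6,"tz":0,"ax":0,"ay":0,"az":0,"jaw":0.57},{"tx":0,"ty":0.6,"tz":0,"ax":0,"ay":0,"az":0,"jaw":0.57},{"tx":0,"ty":0.6,"tz":0,"ax":0,"ay":0,"az":0,"jaw":0.57},{"tx":0,"ty":0.6,"tz":0,"ax":0,"ay":0,"az":0,"jaw":0.57},{"tx":0,"ty":0.6,"tz":0,"ax":0,"ay":0,"az":0,"jaw":0.57},{"tx":0,"ty":0.6,"tz":0,"ax":0,"ay":0,"az":0,"jaw":0.57}]'
python3 - <<'E'
from h import *
report((512,138),("top",)); im=gapcheck((512,138)); save("t3",cv2.resize(im[120:340,150:400],(750,600)))
E
```

```text
t: 10.18
ee_pos: [523.0, 216.5, 18.8]
orientation: [-3.137, 0.157, -0.001]
ft_force: [0.2, 3.7, 3.7]
width: 50.1
t 10.18 tcp [523.  216.5  18.8] toolyaw y -95.73 jarframe tcp 0.2 180.5 tilt [ 0.  0. -1.] F [0.2 3.7 3.7] w 50.1
top tier [513.  126.4] [95. 97.] heading err(+=needs CCW) -0.58 h 264.43 jar x,y -0.0 89.9 rear end from tcp in tool (cm) x,y -0.11 2.56
jars [604.5  26.5] [402.9  48.5] r 49.7 49.5 913 964 deg -6.21
front y 40.4 rows 6
near edge slope deg 2.26 at mid -46.2
far edge slope deg 4.01 at mid 47.3
```

View pics/t3.png

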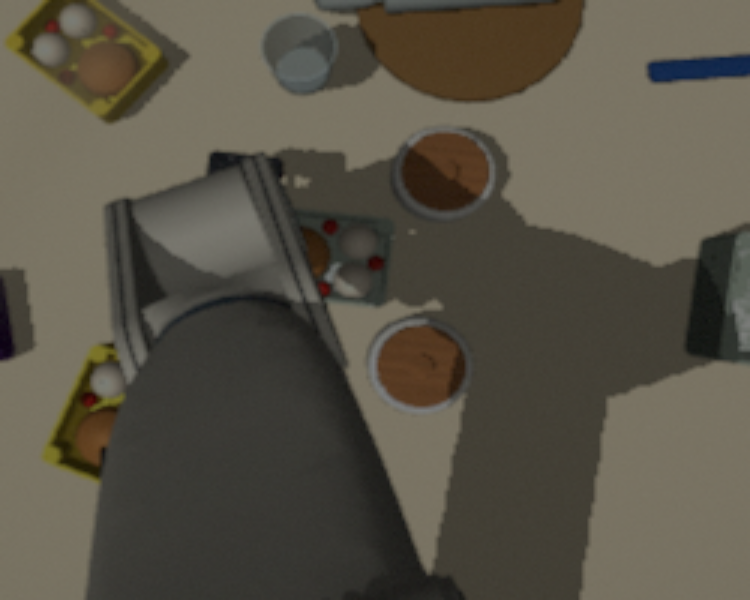

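The front corner is entering the gap centred (centre about 0 mm off, about 0.5° over). I trim the yaw slightly and keep pushing.

```bash
python3 -m inch '[{"tx":0.02,"ty":0.5,"tz":0,"ax":0,"ay":0,"az":0.2,"jaw":0.57},{"tx":0.02,"ty":0.5,"tz":0,"ax":0,"ay":0,"az":0.2,"jaw":0.57},{"tx":0,"ty":0.5,"tz":0,"ax":0,"ay":0,"az":0,"jaw":0.57},{"tx":0,"ty":0.5,"tz":0,"ax":0,"ay":0,"az":0,"jaw":0.57},{"tx":0,"ty":0.5,"tz":0,"ax":0,"ay":0,"az":0,"jaw":0.57},{"tx":0,"ty":0.5,"tz":0,"ax":0,"ay":0,"az":0,"jaw":0.57},{"tx":0,"ty":0.5,"tz":0,"ax":0,"ay":0,"az":0,"jaw":0.57},{"tx":0,"ty":0.5,"tz":0,"ax":0,"ay":0,"az":0,"jaw":0.57},{"tx":0,"ty":0.5,"tz":0,"ax":0,"ay":0,"az":0,"jaw":0.57},{"tx":0,"ty":0.5,"tz":0,"ax":0,"ay":0,"az":0,"jaw":0.57}]'
python3 - <<'E'
from h import *
report((506,60),("top",)); im=gapcheck((506,60))
E
```

```text
t: 11.52
ee_pos: [517.9, 166.7, 18.7]
orientation: [3.137, -0.168, 0.0]
ft_force: [-0.1, 1.6, -0.4]
width: 50.1
t 11.53 tcp [517.9 166.7  18.7] toolyaw y -96.12 jarframe tcp 0.5 130.4 tilt [ 0. -0. -1.] F [-0.1  1.6 -0.4] w 50.1
top tier [512.9  55.2] [100. 150.] heading err(+=needs CCW) -90.67 h 354.52 jar x,y 7.5 19.1 rear end from tcp in tool (cm) x,y -5.81 11.21
jars [596.7  28.4] [413.6  40.3] r 56.8 54.4 930 490 deg -3.71
front y -24.7 rows 7
near edge slope deg -6.57 at mid -57.9
far edge slope deg 2.18 at mid 59.2
```

```bash
python3 -m inch '[{"tx":0,"ty":0.5,"tz":0,"ax":0,"ay":0,"az":0,"jaw":0.57},{"tx":0,"ty":0.5,"tz":0,"ax":0,"ay":0,"az":0,"jaw":0.57},{"tx":0,"ty":0.5,"tz":0,"ax":0,"ay":0,"az":0,"jaw":0.57},{"tx":0,"ty":0.5,"tz":0,"ax":0,"ay":0,"az":0,"jaw":0.57},{"tx":0,"ty":0.5,"tz":0,"ax":0,"ay":0,"az":0,"jaw":0.57},{"tx":0,"ty":0.5,"tz":0,"ax":0,"ay":0,"az":0,"jaw":0.57},{"tx":0,"ty":0.5,"tz":0,"ax":0,"ay":0,"az":0,"jaw":0.57},{"tx":0,"ty":0.5,"tz":0,"ax":0,"ay":0,"az":0,"jaw":0.57},{"tx":0,"ty":0.5,"tz":0,"ax":0,"ay":0,"az":0,"jaw":0.57},{"tx":0,"ty":0.5,"tz":0,"ax":0,"ay":0,"az":0,"jaw":0.57}]'
python3 - <<'E'
from h import *
o=get_obs(); print(((np.array(o["ee_pos"])[:2]-MID)@EX).round(1),((np.array(o["ee_pos"])[:2]-MID)@EY).round(1),o["ft_force"],o["moment"])
im,W=cloud("top"); m=masks_of("top","tier"); 
for k in m[:3]:print(k["score"],k["location"])
q=W[(W[...,2]>40)&(W[...,2]<56)][:,:2]-MID; X,Y=q@EX,q@EY; k=(abs(X)<49)&(Y<0)&(Y>-60); print("front",Y[k].min()); kk=(Y<-20)&(Y>-60)&(abs(X)<60)
for b in range(-56,0,6):
  s=(abs(X)<49.8)&(Y>b)&(Y<b+6)
  if s.any(): print(b+3,X[s].min().round(1),X[s].max().round(1))
save("t4",cv2.resize(im[150:310,210:400],(712,600)))
E
```

```text
t: 12.88
ee_pos: [512.7, 117.0, 18.8]
orientation: [-3.137, 0.168, -0.0]
ft_force: [0.6, 2.7, 2.0]
width: 50.1
0.6 80.5 [0.59036632 2.66823485 2.04858047] [ 0.48103297 -0.17413577 -0.00611178]
0.82 [179.0, 139.1]
0.74 [125.9, 244.1]
0.74 [103.1, 184.3]
front -58.924582765558476
-53 -47.3 44.7
-47 -44.9 46.8
-41 -36.8 46.2
-35 -17.6 45.7
-29 15.7 45.0
-23 9.8 47.2
-17 20.5 46.2
-11 43.3 45.4
-5 47.3 47.3
```

View pics/t4.png

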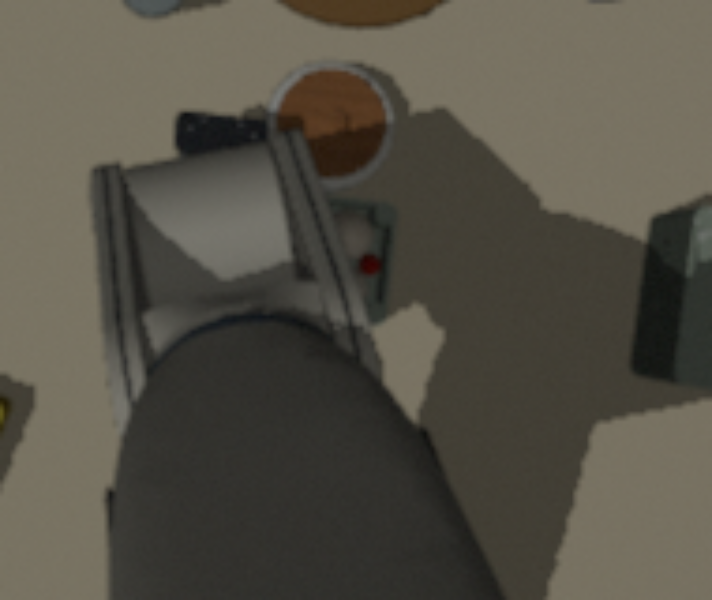

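The tier's leading half is out between the jars (crop (360,260)) and forces are still about 3 N. I continue.

```bash
python3 -m inch '[{"tx":0,"ty":0.6,"tz":0,"ax":0,"ay":0,"az":0,"jaw":0.57},{"tx":0,"ty":0.6,"tz":0,"ax":0,"ay":0,"az":0,"jaw":0.57},{"tx":0,"ty":0.6,"tz":0,"ax":0,"ay":0,"az":0,"jaw":0.57},{"tx":0,"ty":0.6,"tz":0,"ax":0,"ay":0,"az":0,"jaw":0.57},{"tx":0,"ty":0.6,"tz":0,"ax":0,"ay":0,"az":0,"jaw":0.57},{"tx":0,"ty":0.6,"tz":0,"ax":0,"ay":0,"az":0,"jaw":0.57},{"tx":0,"ty":0.6,"tz":0,"ax":0,"ay":0,"az":0,"jaw":0.57},{"tx":0,"ty":0.6,"tz":0,"ax":0,"ay":0,"az":0,"jaw":0.57},{"tx":0,"ty":0.6,"tz":0,"ax":0,"ay":0,"az":0,"jaw":0.57},{"tx":0,"ty":0.6,"tz":0,"ax":0,"ay":0,"az":0,"jaw":0.57},{"tx":0,"ty":0.6,"tz":0,"ax":0,"ay":0,"az":0,"jaw":0.57},{"tx":0,"ty":0.6,"tz":0,"ax":0,"ay":0,"az":0,"jaw":0.57}]'
python3 - <<'E'
from h import *
report((493,-35),("top","side"))
E
```

```text
t: 14.48
ee_pos: [504.8, 45.3, 18.7]
orientation: [-3.137, 0.168, 0.0]
ft_force: [-0.5, 0.8, -1.5]
width: 50.1
t 14.47 tcp [504.8  45.3  18.7] toolyaw y -96.13 jarframe tcp 0.5 8.3 tilt [-0.  0. -1.] F [-0.5  0.8 -1.5] w 50.1
top tier [546.7 -58.9] [ 26. 113.] heading err(+=needs CCW) 34.22 h 229.63 jar x,y 53.4 -90.8 rear end from tcp in tool (cm) x,y 8.94 4.54
side tier [497.1 -27.1] [ 99. 142.] heading err(+=needs CCW) -1.35 h 265.2 jar x,y 0.6 -64.5 rear end from tcp in tool (cm) x,y -0.14 0.79
```

```bash
python3 -m inch '[{"tx":0,"ty":0.75,"tz":0,"ax":0,"ay":0,"az":0,"jaw":0.57},{"tx":0,"ty":0.75,"tz":0,"ax":0,"ay":0,"az":0,"jaw":0.57},{"tx":0,"ty":0.75,"tz":0,"ax":0,"ay":0,"az":0,"jaw":0.57},{"tx":0,"ty":0.75,"tz":0,"ax":0,"ay":0,"az":0,"jaw":0.57},{"tx":0,"ty":0.75,"tz":0,"ax":0,"ay":0,"az":0,"jaw":0.57},{"tx":0,"ty":0.75,"tz":0,"ax":0,"ay":0,"az":0,"jaw":0.57},{"tx":0,"ty":0.75,"tz":0,"ax":0,"ay":0,"az":0,"jaw":0.57},{"tx":0,"ty":0.75,"tz":0,"ax":0,"ay":0,"az":0,"jaw":0.57},{"tx":0,"ty":0.75,"tz":0,"ax":0,"ay":0,"az":0,"jaw":0.57},{"tx":0,"ty":0.75,"tz":0,"ax":0,"ay":0,"az":0,"jaw":0.57},{"tx":0,"ty":0.5,"tz":0,"ax":0,"ay":0,"az":0,"jaw":0.57},{"tx":0,"ty":0.4,"tz":0,"ax":0,"ay":0,"az":0,"jaw":0.57}]'
python3 - <<'E'
from h import *
report((486,-115),("side",))
E
```

```text
t: 16.08
ee_pos: [495.9, -38.1, 18.7]
orientation: [-3.137, 0.168, -0.0]
ft_force: [-0.2, 3.9, 3.2]
width: 50.0
t 16.07 tcp [495.9 -38.1  18.7] toolyaw y -96.14 jarframe tcp 0.6 -75.6 tilt [ 0.  0. -1.] F [-0.2  3.9  3.2] w 50.0
side tier [ 488.1 -107.8] [ 96. 146.] heading err(+=needs CCW) -0.79 h 264.64 jar x,y 0.3 -145.7 rear end from tcp in tool (cm) x,y -0.12 0.51
```

Now I back off, lift and move clear for a check.

```bash
python3 -m inch '[{"tx":0,"ty":-0.5,"tz":0,"ax":0,"ay":0,"az":0,"jaw":0.57},{"tx":0,"ty":-1.0,"tz":0,"ax":0,"ay":0,"az":0,"jaw":0.57},{"tx":0,"ty":0,"tz":-3,"ax":0,"ay":0,"az":0,"jaw":0.57},{"tx":0,"ty":0,"tz":-5,"ax":0,"ay":0,"az":0,"jaw":0.57},{"tx":0,"ty":0,"tz":-6,"ax":0,"ay":0,"az":0,"jaw":0.57},{"tx":0,"ty":0,"tz":-6,"ax":0,"ay":0,"az":0,"jaw":0.57},{"tx":0,"ty":-6,"tz":0,"ax":0,"ay":0,"az":0,"jaw":0.57},{"tx":0,"ty":-6,"tz":0,"ax":0,"ay":0,"az":0,"jaw":0.57},{"tx":0,"ty":-6,"tz":0,"ax":0,"ay":0,"az":0,"jaw":0.57},{"tx":0,"ty":-6,"tz":0,"ax":0,"ay":0,"az":0,"jaw":0.57},{"tx":0,"ty":-6,"tz":0,"ax":0,"ay":0,"az":0,"jaw":0.57},{"tx":0,"ty":0,"tz":0,"ax":0,"ay":0,"az":0,"jaw":0.57}]'
python3 - <<'E'
from h import *
im=report((487,-110))
for cam in ("top","side"):
    im,W=cloud(cam)
    for th in ("stack","tumbler","pin","scraper"):
        m=masks_of(cam,th)
        if m:
            p=W[m[0]["pixels"]]; p=p[~np.isnan(p[:,0])]; zt=np.percentile(p[:,2],95); q=p[p[:,2]>zt-8][:,:2].astype(np.float32)
            print(cam,th,round(zt),[np.round(a) for a in cv2.minAreaRect(q)])
    save("end_"+cam,im)
a=np.hstack([cv2.imread("pics/end_top.png"),cv2.imread("pics/end_side.png")]); cv2.imwrite("pics/end.png",cv2.resize(a,(800,300)))
E
```

```text
t: 17.62
ee_pos: [529.0, 279.8, 218.3]
orientation: [-3.137, 0.16, -0.0]
ft_force: [-0.5, -0.6, 0.1]
width: 50.0
t 17.62 tcp [529.  279.8 218.3] toolyaw y -95.83 jarframe tcp -0.5 244.1 tilt [ 0.     0.001 -1.   ] F [-0.5 -0.6  0.1] w 50.0
top tier [ 487.4 -112.3] [ 95. 131.] heading err(+=needs CCW) 0.14 h 263.71 jar x,y 0.0 -150.2 rear end from tcp in tool (cm) x,y -0.11 32.93
side tier [ 488.3 -114.8] [ 99. 134.] heading err(+=needs CCW) -0.37 h 264.22 jar x,y 1.2 -152.6 rear end from tcp in tool (cm) x,y -0.05 33.17
top tumbler 111 [array([724., 166.]), array([70., 69.]), np.float64(1.0)]
top pin 55 [array([806.,   3.]), array([ 34., 289.]), np.float64(5.0)]
top scraper 14 [array([ 733., -294.]), array([ 54., 221.]), np.float64(5.0)]
side stack 99 [array([ 472., -271.]), array([ 99., 132.]), np.float64(81.0)]
side tumbler 109 [array([661., 225.]), array([ 31., 241.]), np.float64(59.0)]
side pin 54 [array([812., -73.]), array([ 24., 122.]), np.float64(10.0)]
side scraper 13 [array([ 733., -294.]), array([ 57., 222.]), np.float64(7.0)]
```

View pics/end.png

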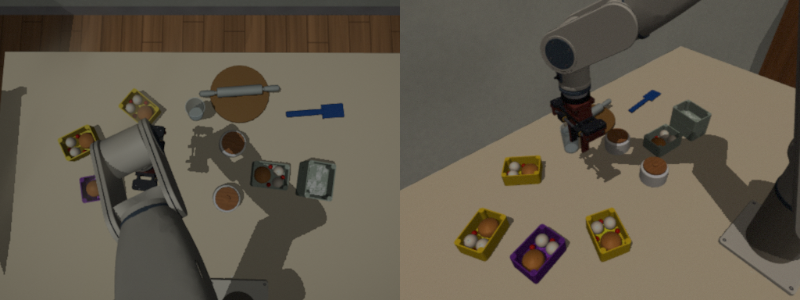

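The final picture shows the tier at (270,176) on the stack's side of the jars, with the stack (316,179) and the bystanders in place and the gripper well clear. Its rear edge is about 35 mm past the jars, so I hand in.

```bash
python3 -c "
from workcell import ctrl
print(ctrl.close_job())"
```

```text
the job is handed in; nothing more can be done
None
```

I pushed the grey-green tier through the gap end first, using the two spread fingertips low on its rear end, and handed the job in at about 18 s. The push was a short straight stretch, then a gentle 15° turn, then straight through. The forces I read were only a few newtons.

**Last checks:**
- **Tier:** it is centred on the gap line and within about 0.4° of straight. Its rear edge is about 35 mm past the jars. The top camera gave 35 mm and the side camera about 38 mm.
- **Stack and bystanders:** the stack, tumbler, pin and scraper were within about 1 mm of where they started. The network missed the stack in the last top picture, so that figure comes from the side camera. The side camera's tumbler and pin readings were off, because the arm and gripper overlapped them in the view. For those two I relied on the top camera, which showed them unmoved.
- **Jars:** I did not measure them again after the tier went through. They look in place in the last picture.
- **Gripper:** it was well clear and touching nothing.

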